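Hold the cast lever level over its mount on the corking machine

ROBOT

A 7-joint arm with a two-finger parallel gripper is mounted at the origin on the work surface. World frame = base frame: x ahead of the robot, y to its left, z up, the work surface at z = 0. Lengths are in m, angles in rad, forces in N, time in s.
With the tool pointing down it reaches from about 0.425 to 0.925 m from the base axis. Payload 6.8 kg.
Tool frame: the origin (TCP) lies on the front face of the gripper's body, between the roots of the fingers; the fingertips stand 73 mm ahead of it and the grasp point (between the pads) lies 54 mm ahead of it (env.nose_length is the distance from the TCP to the fingertips, in m); z points along the fingers, y is the line along which they close (so a half turn about z gives the same grasp; the last joint's range is limited). The gripper opens to 85 mm and grips with 20 to 120 N. Pads are 22 mm wide; open, the fingers measure 114 mm over their backs; the gripper's body (76 mm by 85 mm) begins 54 mm behind the grasp point. The pads swing forward as they close: fully open they stand 13 mm farther back than shut.
Start: joints at [-1.33, 0.477, 0.022, 1.555, -0.011, 1.109, -0.083], TCP at [0.231, 0.634, 0.304] pointing down, gripper open.
Joint ranges: [-2.96, 2.96], [-0.34, 2.1], [-1.41, 1.46], [0.24, 2.44], [-1.37, 4.51], [0.17, 1.92], [-2.96, 2.96]. Speed limits (rad/s): [2.39, 2.39, 3.14, 3.14, 3.14, 3.14, 3.14].

INTERFACE

Orientations are given as a unit quaternion [w, x, y, z].
In Python, from cell import env, kin, camera, calibration, job gives the robot as it stands. The module is installed in compiled form; this text tells all that it offers. Calls block until the motion is done:
- env.reach(position, orientation): joint-space move of the TCP to a pose.
- env.movel(position, velocity=0.15, rot=None, stop_force=None): straight line of the TCP; rot=None keeps the orientation; velocity is the mean speed in m/s. With stop_force (N) it stops when the force on the tool has changed by that much, and returns True; else False.
- env.goto_joints(angles): joint-space move.
- env.grip(opening, f_grip=None): finger opening in m; f_grip is the grip in N (None keeps the last); returns when the fingers have stopped.
- env.dwell(seconds).
- kin.inverse_kinematics(position, orientation): joint angles nearest the present ones, or None.
- env.get_state(): the state.
- camera(name): name is "side" or "top"; returns (picture, depth): 420x560x3 uint8, blue, green, red; 420x560 float32, m along the optical axis (not along the pixel's ray), 0 where there is no reading.
- calibration(name): a dict with "fx", "fy", "cx", "cy" (pixels), "rvec" (rotation vector, rad) and "tvec" (3), from world to camera coordinates, as OpenCV has them. Camera axes: x right, y down, z forward; pixel columns grow to the right and rows downward; lengths in m; the calibration is good to about 2 mm. A picture is of the moment at which its call begins. calibration takes no time and is no camera call.
A pose or a line that the arm cannot do raises env.PlanningError and nothing moves.
- job.job_done(): hands the job in; it is judged then, once.
The state is a dict: "time": time; "qpos": joint angles; "joint_velocities": joint speeds; "joint_torque": joint torques, N m; "tcp_pos": TCP position; "orientation": TCP orientation; "force": force on the tool from outside, world axes, zero at the start; "torque": the same for the moment, N m; "opening": finger opening in m; "gripper_force": force on a finger pad.
Only numpy, scipy, OpenCV 4.12 (cv2) and the standard library are available. Lean on these libraries where they do the work, as an engineer would, in place of code of your own. Each camera call takes 0.05 s, during which the arm holds its last target. There are 200 camera calls.

TASK

The cast aluminium lever of the corking machine lies on the bench. Grip it across its arm at its balance point, lift it without letting it tip, and hold it level over its mount, its underside about 3 cm above the top of the thick stud, with the bore of the big hub straight over that stud and the bore of the small end boss straight over the thin pin, not letting the lever touch the mount. Finish while still holding it there in the air, still; leave the bottles, wrench and cork box where they are.

Things in the scene. Friction and masses are not known exactly. Their poses are not given: they have to be found in the camera images.
- lever_hub (a point): Centre of the lever's big hub, on its axis, 22 mm above the underside. The hub is an upright ring 56 mm across and 44 mm tall with a 26 mm bore (dark steel bush). Axes: x along the arm from the hub to the end boss, z up along the bore.
- lever_end (a point): Centre of the lever's small end boss, on its axis, 22 mm above the underside, 210 mm from the hub axis. The boss is an upright ring 28 mm across and 44 mm tall with a 12 mm bore. Axes as for the hub.
- lever: The loose lever: bare cast aluminium, 252 mm long, 0.5 to 0.8 kg, lying level, bores upright, left or right of the mount. Big hub, straight arm, small end boss. Arm 16 mm wide, from 14 to 38 mm above the underside. The heavy hub puts the balance point on the arm 62 mm from the hub axis. Origin: on the underside, below the balance point. Axes: x from hub to end boss, z up.
- mount: The lever's mount, fixed to the bench: a grey painted block 300 x 110 x 45 mm with a thick stud and a thin pin standing on it, 210 mm apart. Origin on the bench, on the line between stud and pin, 62 mm from the stud; x points from the stud to the pin.
- stud_tip (a point): Centre of the top of the thick steel stud, 20 mm in diameter, 90 mm above the bench. Under it a round pad 64 mm across, 55 mm above the bench. Axes: x from the stud to the pin, z up.
- pin_tip (a point): Centre of the top of the thin steel pin, 9 mm in diameter, 80 mm above the bench, 210 mm from the stud.
- bottle_a: Bystander: amber wine bottle, 74 mm across and 300 mm tall, standing at the left. Origin at the centre of its foot.
- bottle_b: Bystander: green wine bottle, 74 mm across and 300 mm tall, standing at the left. Origin at the centre of its foot.
- wrench: Bystander: steel wrench 180 mm long lying on the bench at the near right. Origin at its underside.
- cork_box: Bystander: open cardboard box of corks, 200 x 140 x 70 mm, at the right. Origin at the centre of its underside.

How it is judged:
By the outcome, as a careful person would: the job done as asked, in the order asked, and still so for the second after the job is handed in, while the arm keeps its last pose, push and grip.
It also fails if it takes over 40 s, if anything falls off the work surface, if the arm or the gripper's body presses on something with over 40 N, if the wrist force passes 120 N, or if a joint passes its speed limit or range.

## Working session

There is one attempt and no reset: what is moved stays moved. The work goes in short steps, each a Python script; the robot and the scene stay as the last script left them, time stands still between calls to the robot, and variables do not carry over. Pictures are saved under pics/ and viewed, at most 10 in all, crops included, and the job is handed in when it is done.

```bash
mkdir -p pics; cat > h.py <<'E'
import numpy as np, cv2
from cell import env, kin, camera, calibration, job
def cal(n):
    c=calibration(n);R=cv2.Rodrigues(np.array(c["rvec"],float))[0];t=np.array(c["tvec"],float).ravel();return c,R,t
def cloud(n,d):
    c,R,t=cal(n);v,u=np.mgrid[:d.shape[0],:d.shape[1]]
    P=np.stack([(u-c["cx"])/c["fx"]*d,(v-c["cy"])/c["fy"]*d,d],-1)
    return (P-t)@R
def ray(n,u,v,z):
    c,R,t=cal(n);r=R.T@np.array([(u-c["cx"])/c["fx"],(v-c["cy"])/c["fy"],1]);o=-R.T@t
    return o+r*(z-o[2])/r[2]
E
python3 - <<'E'
from h import *
for n in("top","side"):
    p,d=camera(n);cv2.imwrite(f"pics/{n}0.png",p);np.save(f"{n}0.npy",d)
    c,R,t=cal(n);print(n,c["fx"],-R.T@t,R[2])
print(env.get_state()["time"], env.get_state()["orientation"])
E
```

```text
top 445.54489280766387 [ 0.37957848 -0.02495177  1.43973477] [ 0.1066782  -0.00945793 -0.99424862]
side 518.7314349796734 [-0.43749687 -1.05605065  1.04449169] [ 0.57763007  0.59628718 -0.55748104]
0.1 [-7.76001085e-05  1.73530286e-01  9.84828198e-01 -8.09351247e-04]
```

View pics/top0.png

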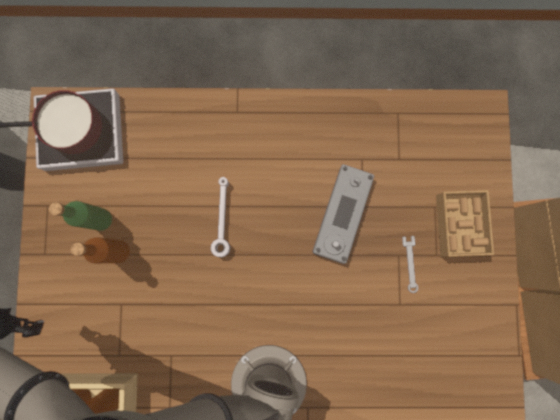

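View pics/side0.png

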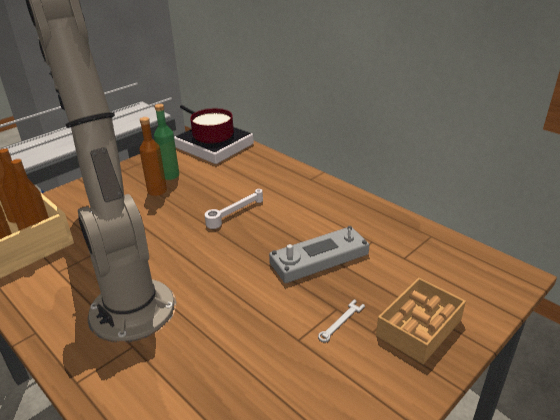

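The top view shows the lever with its hub near (220,248) and end boss near (223,182). The stud is near (336,245) and the pin near (355,182). I'll enlarge both views.

```bash
python3 - <<'E'
from h import *
t=cv2.imread("pics/top0.png");s=cv2.imread("pics/side0.png")
z=lambda im,x,y,w,h,k:cv2.resize(im[y:y+h,x:x+w],None,fx=k,fy=k,interpolation=cv2.INTER_CUBIC)
a=np.hstack([z(t,200,170,50,100,6),z(t,305,160,80,110,6)[:600]]);cv2.imwrite("pics/ztop.png",a)
b=np.vstack([z(s,200,183,70,50,6),]);c=z(s,265,225,110,60,7)
o=np.zeros((600,800,3),np.uint8);o[:240,:336]=cv2.resize(b,(336,240))if 0 else b[:240,:336];o[240:600,:770]=c[:360,:770];cv2.imwrite("pics/zside.png",o)
d=np.load("top0.npy");P=cloud("top",d);
for n,(x,y,w,h) in dict(lever=(205,172,30,90),mount=(305,160,75,108)).items():
    Q=P[y:y+h,x:x+w].reshape(-1,3);
    print(n,"bench",np.median(P[270:290,200:300,2]))
    for lo,hi in((.012,.03),(.03,.04),(.04,.05),(.05,.06),(.06,.075),(.075,.1)):
        m=(Q[:,2]>lo)&(Q[:,2]<hi);
        if m.sum():print(lo,m.sum(),Q[m].mean(0).round(4),Q[m].min(0).round(3),Q[m].max(0).round(3))
E
```

```text
lever bench 0.0002562800489887498
0.012 60 [0.5176 0.1432 0.0222] [0.39  0.126 0.012] [0.633 0.166 0.03 ]
0.03 246 [0.5196 0.1495 0.0368] [0.393 0.126 0.03 ] [0.637 0.182 0.04 ]
0.04 284 [0.475  0.1508 0.0437] [0.39  0.128 0.04 ] [0.64 0.18 0.05]
0.05 3 [0.5035 0.154  0.0514] [0.436 0.152 0.05 ] [0.632 0.158 0.053]
mount bench 0.0002562800489887498
0.012 39 [ 0.4986 -0.1828  0.0217] [ 0.372 -0.226  0.013] [ 0.664 -0.139  0.028]
0.03 175 [ 0.5356 -0.2266  0.0381] [ 0.372 -0.335  0.03 ] [ 0.684 -0.139  0.04 ]
0.04 2517 [ 0.5332 -0.2378  0.0451] [ 0.372 -0.331  0.04 ] [ 0.683 -0.141  0.05 ]
0.05 515 [ 0.4881 -0.2243  0.0537] [ 0.379 -0.325  0.05 ] [ 0.674 -0.147  0.06 ]
0.06 28 [ 0.4939 -0.2191  0.0635] [ 0.412 -0.282  0.06 ] [ 0.638 -0.146  0.075]
0.075 40 [ 0.4632 -0.2141  0.0875] [ 0.421 -0.273  0.075] [ 0.63  -0.195  0.095]
```

View pics/ztop.png

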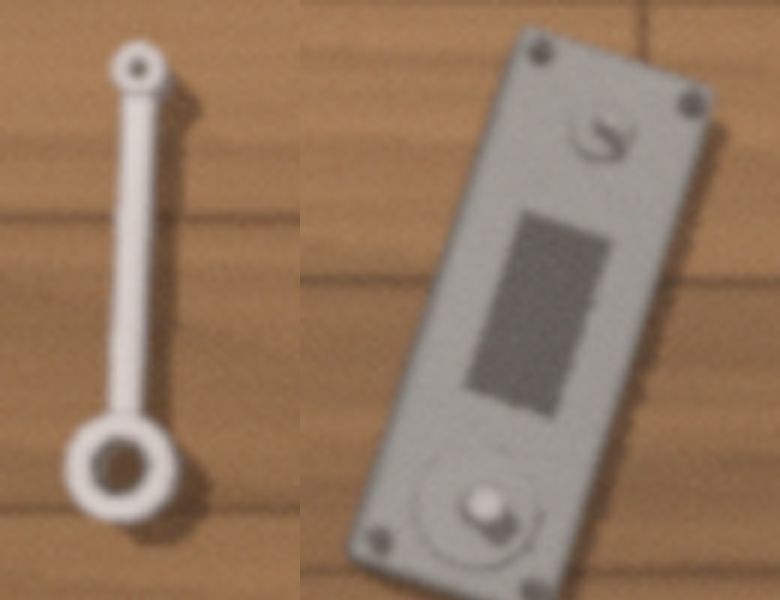

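View pics/zside.png

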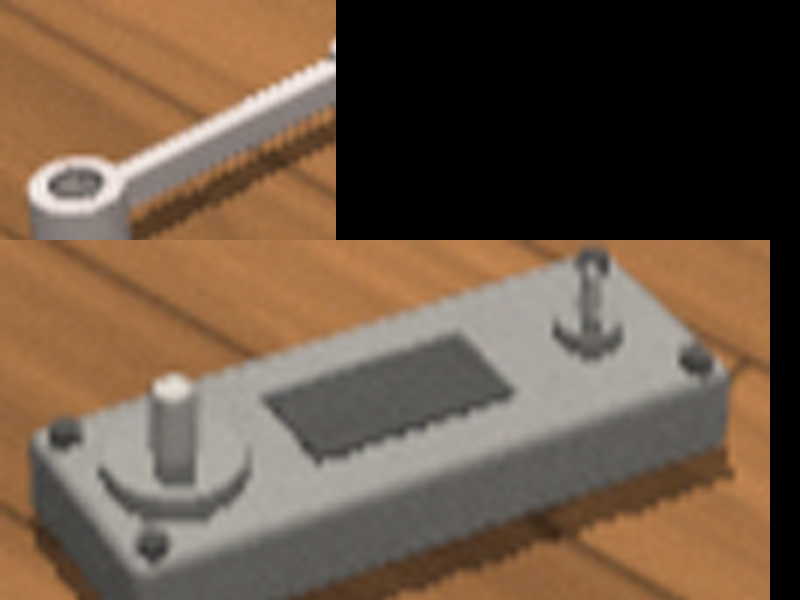

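The enlarged views show these points:
- **Lever ring tops (top view):** hub about (219.8,247.4), end boss about (222.8,181).
- **Stud tip:** about (335.5,243) in the top view, (289,245) in the side view.
- **Pin tip:** about (354,180) in the top view, (349,227) in the side view.

Next I'll compute positions.

```bash
python3 - <<'E'
from h import *
t=cv2.imread("pics/top0.png").astype(int)
hsv=cv2.cvtColor(t.astype(np.uint8),cv2.COLOR_BGR2HSV)
m=((hsv[...,1]<60)&(hsv[...,2]>130)).astype(np.uint8);m[:, :200]=0;m[:,240:]=0;m[:170]=0;m[270:]=0
c=max(cv2.findContours(m,cv2.RETR_EXTERNAL,cv2.CHAIN_APPROX_NONE)[0],key=cv2.contourArea);c=c[:,0].astype(float)
for lab,sel in(("hub",c[:,1]>240),("end",c[:,1]<186)):
    q=c[sel];
    if lab=="hub":q=q[(q[:,1]>244)]
    else:q=q[q[:,1]<183]
    A=np.c_[2*q,np.ones(len(q))];x=np.linalg.lstsq(A,(q**2).sum(1),rcond=None)[0];print(lab,x[:2],np.sqrt(x[2]+x[:2]@x[:2]),ray("top",x[0],x[1],.044))
H=ray("top",219.83,247.5,.044);E=ray("top",222.83,181.08,.044);print("eye",H,E,np.linalg.norm(H-E))
# arm centre line
for v in(195,205,215,225,232):
    u=np.where(m[v])[0];print("arm",ray("top",(u.min()+u.max())/2,v,.038))
def tri(a,b):
    M=[];r=[]
    for n,(u,v) in(("top",a),("side",b)):
        C,R,tt=cal(n);d=R.T@np.array([(u-C["cx"])/C["fx"],(v-C["cy"])/C["fy"],1]);d/=np.linalg.norm(d);I=np.eye(3)-np.outer(d,d);M.append(I);r.append(I@(-R.T@tt))
    return np.linalg.lstsq(np.vstack(M),np.hstack(r),rcond=None)[0]
print("stud",tri((335.5,243),(289.1,244.9)),ray("top",335.5,243,.09),ray("side",289.1,244.9,.09))
print("pin",tri((353.8,179.6),(349.1,227.1)),ray("top",353.8,179.6,.08),ray("side",349.1,227.1,.08))
g=((hsv[...,1]<45)&(hsv[...,2]>60)).astype(np.uint8);g[:,:300]=0;g[:,390:]=0;g[:155]=0;g[275:]=0
g=cv2.morphologyEx(g,cv2.MORPH_OPEN,np.ones((5,5)));c=max(cv2.findContours(g,cv2.RETR_EXTERNAL,cv2.CHAIN_APPROX_NONE)[0],key=cv2.contourArea)
c3=np.array([ray("top",u,v,.045)[:2] for u,v in c[:,0]],np.float32);r=cv2.minAreaRect(c3);print("block",r)
print(cv2.boxPoints(r))
# pad top ellipse by eye: x416..541,y447..567 in ztop (x-300)
print("pad",ray("top",305+(478-300)/6-.42,160+507/6-.42,.055)); print("boss",ray("top",305+(602-300)/6-.42,160+133/6-.42,.05))
E
```

```text
hub [219.70248437 247.45682672] 9.002894660671682 [0.41648837 0.15333321 0.044     ]
end [222.84945835 180.96990976] 4.066948043583408 [0.62668005 0.14698538 0.044     ]
eye [0.41635518 0.15293361 0.044     ] [0.6263262  0.14704117 0.044     ] 0.210053690813149
arm [0.58263427 0.14808989 0.038     ]
arm [0.55066105 0.15072267 0.038     ]
arm [0.51885384 0.15018913 0.038     ]
arm [0.48718885 0.15280415 0.038     ]
arm [0.46512116 0.15242871 0.038     ]
stud [ 0.4307905  -0.20302122  0.09394288] [ 0.42969494 -0.20246082  0.09      ] [ 0.43580196 -0.20037574  0.09      ]
pin [ 0.62988913 -0.26595105  0.08410589] [ 0.62632475 -0.26260869  0.08      ] [ 0.64009852 -0.26524939  0.08      ]
block ((0.5254279375076294, -0.23437505960464478), (0.11020806431770325, 0.2972347140312195), 71.24989318847656)
[[ 0.36698508 -0.23878294]
 [ 0.64844537 -0.33432645]
 [ 0.6838708  -0.22996718]
 [ 0.4024105  -0.13442367]]
pad [ 0.42763543 -0.20313174  0.055     ]
boss [ 0.62489646 -0.27127926  0.05      ]
```

```bash
cat >> h.py <<'E'
def down(phi):
    a=np.radians(phi+90)/2; return np.array([0,np.cos(a),np.sin(a),0])
E
python3 - <<'E'
from h import *
G=np.array([.4784,.1514]);q=down(88.3)
s=env.get_state();p=s["tcp_pos"]
env.movel([p[0],p[1],.46],.25)
env.reach([*G,.46],q)
print(env.get_state()["tcp_pos"],env.get_state()["orientation"],q)
env.movel([*G,.20],.2)
s=env.get_state();print(s["time"],s["tcp_pos"],s["opening"])
p,d=camera("side");p2,_=camera("top");cv2.imwrite("pics/pre.png",np.hstack([cv2.resize(p[110:260,150:300],(400,400)),cv2.resize(p2[150:270,160:280],(400,400))]))
E
```

```text
[0.47826446 0.15260377 0.45987504] [-6.96177993e-05  1.39559456e-02  9.99902609e-01  9.88595647e-06] [0.         0.01483475 0.99988996 0.        ]
4.2833 [0.47895503 0.15159669 0.20083839] 0.08532582988557269
```

View pics/pre.png

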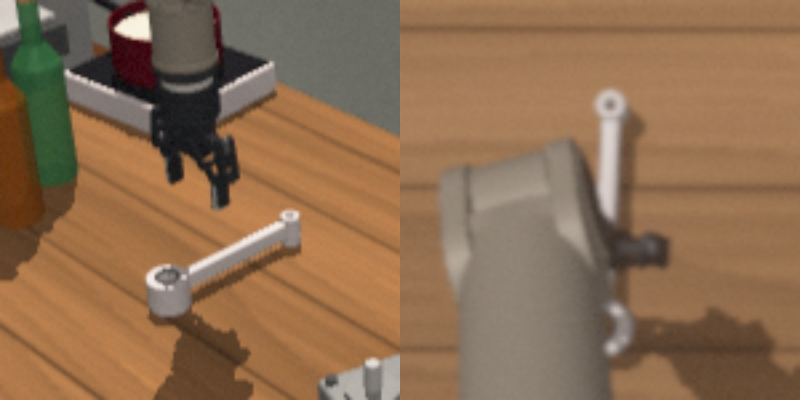

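In the side view the gripper stands over the arm near its balance point, with a finger on each side. The hub is at about (168,285) in the crop and nothing is in the way. Next: descend, grip and lift a little.

```bash
python3 - <<'E'
from h import *
G=[.4784,.1514];q=down(88.3)
print(env.movel([*G,.082],.12,rot=q,stop_force=8))
s=env.get_state();print(s["tcp_pos"],s["force"])
env.grip(0.0,110)
s=env.get_state();print(s["tcp_pos"],s["force"],s["opening"],s["gripper_force"])
f0=np.array(s["force"])
env.movel([*G,.132],.06)
env.dwell(.3)
s=env.get_state();print(s["time"],s["tcp_pos"],s["force"],s["torque"],s["opening"])
p,d=camera("side");cv2.imwrite("pics/lift_full.png",p);np.save("lift.npy",d);cv2.imwrite("pics/lift.png",cv2.resize(p[140:260,150:310],(800,600),interpolation=cv2.INTER_CUBIC))
E
```

```text
False
[0.47884315 0.1515303  0.08256198] [-0.36576898  0.71216758  0.23357379]
[0.47854375 0.15167145 0.08249853] [-2.30482112  0.59075754  7.25208768] 0.014592586740303212 107.59136080741882
7.45 [0.47830186 0.15132102 0.13176529] [ 0.13077016  0.68439505 -6.27105029] [ 0.03283739  0.02264964 -0.02835021] 0.01425739222185091
```

View pics/lift.png

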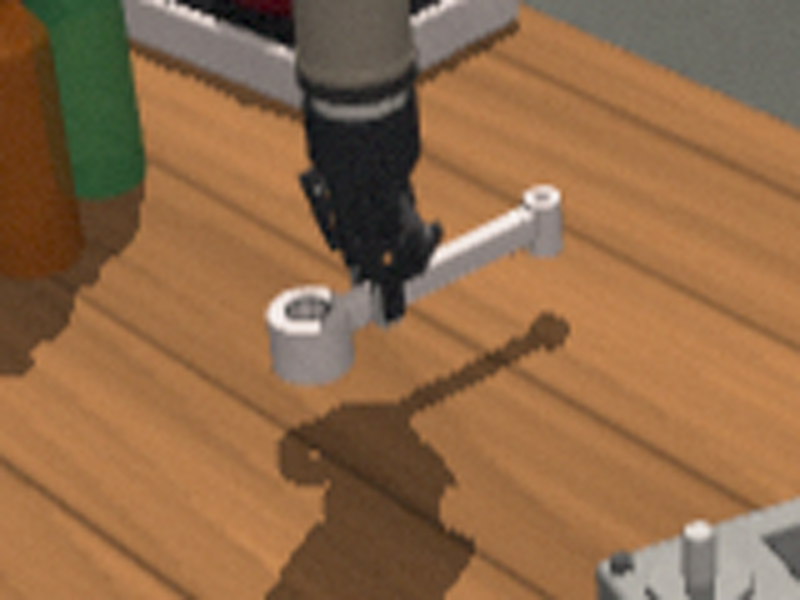

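The lever hangs level in the gripper, about 0.64 kg, with the hub ring at crop (303,310) and the end at (543,195). Now carry it over the mount, a little high, and measure.

```bash
python3 - <<'E'
from h import *
env.movel([.4784,.1514,.25],.12)
env.movel([.4884,-.2224,.25],.12,rot=down(71.25))
env.movel([.4884,-.2224,.222],.06)
env.dwell(.4)
s=env.get_state();print(s["time"],s["tcp_pos"],s["orientation"],down(71.25),s["force"],s["torque"],s["opening"])
for n in("top","side"):
    p,d=camera(n);cv2.imwrite(f"pics/over_{n}.png",p);np.save(f"over_{n}.npy",d)
    c,R,t=cal(n)
    for X in([.4297,-.2025,.184],[.6286,-.27,.184]):
        x=R@X+t;print(n,x[0]/x[2]*c["fx"]+c["cx"],x[1]/x[2]*c["fy"]+c["cy"])
t=cv2.imread("pics/over_top.png");s=cv2.imread("pics/over_side.png")
z=lambda im,x,y,w,h,k:cv2.resize(im[y:y+h,x:x+w],None,fx=k,fy=k,interpolation=cv2.INTER_CUBIC)
o=np.zeros((600,800,3),np.uint8);o[:,:300]=z(t,310,150,60,120,5);o[:450,300:]=z(s,265,170,100,90,5);cv2.imwrite("pics/over.png",o)
E
```

```text
12.9167 [ 0.48850527 -0.22242244  0.22220426] [1.94366742e-04 1.62861323e-01 9.86648950e-01 1.60472859e-05] [0.         0.16289547 0.98664333 0.        ] [ 0.49257306 -0.26212041 -6.5492321 ] [ 0.01055523 -0.00951782 -0.05403385] 0.014371110454279516
top 339.88251773659704 241.77003655756624
top 362.59414844638314 172.36022306782147
side 287.8585046628179 220.29856151617963
side 349.8578503230902 201.45530392822084
```

View pics/over.png

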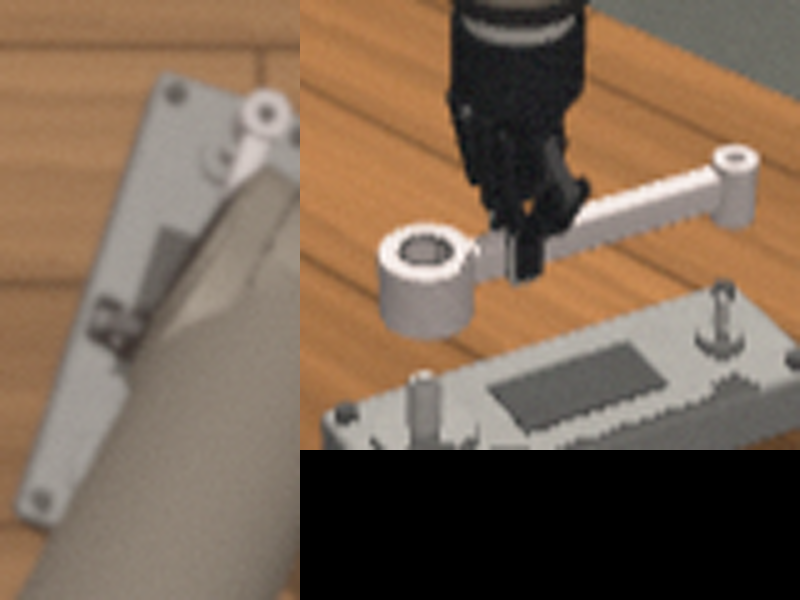

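Side view at full resolution: hub ring about (290,220), end ring about (351.8,201). Top view: end ring about (362.6,172.2), which matches the prediction. Next I'll refine the stud and pin positions in both original views.

```bash
python3 - <<'E'
from h import *
t=cv2.imread("pics/top0.png");s=cv2.imread("pics/over_side.png")
z=lambda im,x,y:cv2.resize(im[y:y+25,x:x+25],None,fx=12,fy=12,interpolation=cv2.INTER_CUBIC)
L=[z(t,323,232),z(s,277,237),z(t,342,170),z(s,337,219)]
for a in L:
    for k in range(0,300,60):cv2.putText(a,"",(0,0),0,1,0);a[::60,k-1:k+1]=(0,0,255);a[k-1:k+1,::60]=(0,0,255)
cv2.imwrite("pics/tips.png",np.vstack([np.hstack(L[:2]),np.hstack(L[2:])]))
for X in([.4297,-.2025,.09],[.4297,-.2025,.055],[.6286,-.27,.08],[.6286,-.27,.05]):
  for n in("top","side"):
    c,R,tt=cal(n);x=R@X+tt;print(X,n,np.round([x[0]/x[2]*c["fx"]+c["cx"],x[1]/x[2]*c["fy"]+c["cy"]],2))
c,R,tt=cal("side");print("side d(px) per x,y:",[np.round(520*R[:2,i]/1.45/1000,3) for i in(0,1,2)])
E
```

```text
[0.4297, -0.2025, 0.09] top [335.51 243.  ]
[0.4297, -0.2025, 0.09] side [288.19 246.12]
[0.4297, -0.2025, 0.055] top [334.04 243.41]
[0.4297, -0.2025, 0.055] side [288.3  255.29]
[0.6286, -0.27, 0.08] top [356.17 178.89]
[0.6286, -0.27, 0.08] side [347.99 229.29]
[0.6286, -0.27, 0.05] top [354.49 180.59]
[0.6286, -0.27, 0.05] side [347.47 236.95]
side d(px) per x,y: [array([ 0.254, -0.146]), array([-0.253, -0.137]), array([-0.008, -0.298])]
```

View pics/tips.png

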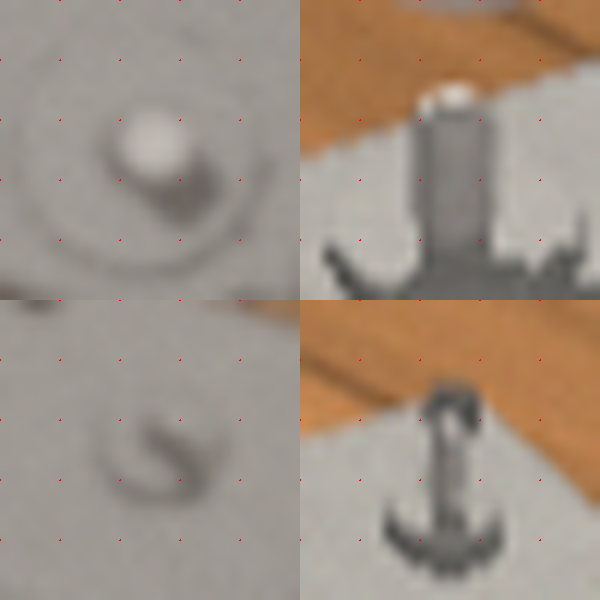

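The side view shows the stud at about (289.4,245.5) and the pin axis at column 349.2. The top view shows the stud tip at about (335.3,243.5). Together they mean the lever sits about 2 mm too far in +x and 1 mm too far in -y. I'll correct that, lower it, and check again.

```bash
python3 - <<'E'
from h import *
env.movel([.4863,-.2215,.222],.03,rot=down(71.25))
env.movel([.4863,-.2215,.202],.03,rot=down(71.25))
env.dwell(.6)
s=env.get_state();print(s["time"],s["tcp_pos"],s["orientation"],s["force"],s["torque"],s["opening"],np.abs(s["joint_velocities"]).max())
for n in("top","side"):
    p,d=camera(n);cv2.imwrite(f"pics/fin_{n}.png",p)
    c,R,t=cal(n)
    for X in([.4276,-.2016,.164],[.6265,-.2691,.164],[.4276,-.2016,.09],[.6265,-.2691,.08]):
        x=R@X+t;print(n,x[0]/x[2]*c["fx"]+c["cx"],x[1]/x[2]*c["fy"]+c["cy"])
s=cv2.imread("pics/fin_side.png")
cv2.imwrite("pics/fin.png",cv2.resize(s[185:275,265:365],(660,594),interpolation=cv2.INTER_CUBIC))
E
```

```text
14.6833 [ 0.48630157 -0.2215071   0.2020152 ] [ 1.47660561e-05  1.62898692e-01  9.86642801e-01 -2.59162499e-06] [ 0.33376861  0.16380448 -7.11536553] [-0.03520148 -0.01953779  0.00795508] 0.0139581864089897 0.0033314212407286213
top 338.5934301887255 242.78042002594907
top 360.9826644063402 174.40525480067183
top 335.22325025108546 243.69245089164568
top 355.8907411919922 179.55302397067544
side 287.2013701967094 226.12832132013924
side 348.8195100987127 207.13405730198753
side 287.4781153036085 246.31047801064614
side 347.3386343690319 229.45875400510943
```

View pics/fin.png

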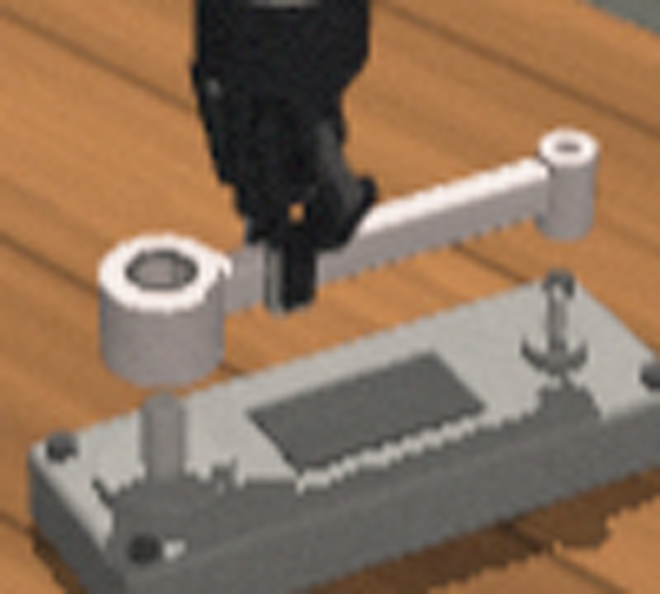

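The hub is over the stud (columns 162.5 and 164, expected offset -1.8). The end boss is over the pin (568.5 and 557.5, expected offset +9.8). The lever is level at about 3 cm, so I'm handing in.

```bash
python3 - <<'E'
from h import *
env.dwell(.5);print(job.job_done())
E
```

```text
the job is handed in; nothing more can be done
None
```

I handed the job in with the lever held level and still, about 3 cm above the stud; the last picture shows the hub over the stud and the end boss over the pin to within about 1–2 mm.

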